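Lock the bread-rack post in its base plate

TASK

Slide the C-shaped lock plate sideways through its gap onto the rack post, then turn it by its handle until the handle drops into its slot, so that the lock plate lies flat and fully home in the well round the post. Leave it there and let go; do not disturb the other things on the bench.

Things in the scene. Friction and masses are not known exactly. Their poses are not given: they have to be found in the camera images.
- lock_center (a point): centre of the bore of the steel C-shaped lock plate, 7 mm above its underside. Flat C: 89 mm diameter, 14 mm thick, bore 34 mm, gap 28 mm wide, about 0.6 kg. +x points out through the gap, z up; the handle runs along -x. It starts flat on the base plate, on the robot's side of the post, gap roughly away from the robot but not quite towards the post.
- lock_handle (a point): middle of the lock plate's straight handle bar: 66 mm behind the bore centre (-x), 11 mm above the underside, axes as lock_center. The bar is 22 mm wide (y) and 22 mm high, its underside level with the plate's. Free between the plate's rim (44 mm from the bore centre) and the lug (86 mm). Fingers can straddle or pinch it from above.
- lock_lug (a point): top of the lug at the handle's end, 92 mm behind the bore centre, 36 mm above the underside; the lug is 12 mm long (86 to 98 mm from the bore centre) and 22 mm wide. It drops about 11 mm when the handle falls into the slot.
- post_foot (a point): on the axis of the fixed upright chrome post, level with the base plate's top face (16 mm above the bench). Post 24 mm in diameter; top at 98 mm above the bench. The base plate, 340 mm square and 16 mm thick, is centred on the post. This point's axes are the world's and tell nothing of the slot.
- post_cap (a point): centre of the top of the black cap on the post, 98 mm above the bench; the cap is 44 mm wide and 12 mm high, so the lock plate cannot go on from above, only from the side.
- well (a point): floor of the well round the post, 8 mm above the bench, on the post's axis. Eight-sided, 106 mm across flats, 8 mm deep, takes the C. One slot, 34 mm wide and 8 mm deep, runs from it to the base plate's edge and takes the handle. Its direction is not given: seen from above it lies 34 to 78 degrees counter-clockwise of the line from the post along world -x.
- well_rim (a point): same axis, at the rim. With the handle still on the plate's top face the C dips its gap side into the well, about 5 degrees tilted, handle end high. With the handle over the slot it falls in by its own weight, if not pinched or pressed sideways: flat, lock_center 15 mm above the bench, and the slot's walls stop it turning. Sliding it takes a few newtons.
- castor: bystander: loose castor with a 60 mm wheel, 91 mm high, standing on the base plate; origin under its middle
- sleeve: bystander: loose black tube, 48 mm diameter, 45 mm high, standing on the base plate; origin under its middle
- loaf: bystander: round bread roll, 104 mm across, 60 mm high, on the bench; origin under its middle
- jar: bystander: jar, 80 mm diameter, 120 mm high, on the bench; origin under its middle
- scraper: bystander: dough scraper lying on the bench, blade 90 by 130 mm, 18 mm high; origin under the blade's middle
- bowl: bystander: steel bowl, 150 mm diameter, 70 mm high, on the bench; origin under its middle
Mind the look-alikes: they are no part of the job. Leave any red look-alike of the part that bears lock_center alone.

How it is judged:
By the outcome, as a careful person would: the job done as asked, in the order asked, and still so for the second after the job is handed in, with the robot touching nothing.
It also fails if it takes over 72 s, if anything falls off the work surface, if the arm or the gripper's body presses on something with over 40 N, if the wrist force passes 120 N, or if a joint passes its speed limit or range.

ROBOT

A 6-joint arm with a two-finger parallel gripper is mounted at the origin on the work surface. World frame = base frame: x ahead of the robot, y to its left, z up, the work surface at z = 0. Lengths are in m, angles in degrees, forces in N, time in s.
With the tool pointing down it reaches from about 0.325 to 0.9 m from the base axis. Payload 6.1 kg.
Tool frame: the origin (TCP) lies at the very end of the fingers, on their centre line; the grasp point (between the pads) lies 19 mm behind it (bot.tcp_to_grasp is the distance from the TCP to the grasp point, in m); x points along the fingers, y is the direction in which the jaws open and shut, and the axes are right-handed (so a half turn about x gives the same grasp; the last joint's range is limited). The gripper opens to 87 mm and grips with 3 to 60 N. Pads are 19 mm wide; open, the fingers measure 117 mm over their backs; the gripper's body (75 mm by 190 mm) begins 51 mm behind the grasp point.
Start: joints at [56.431, 12.628, 87.462, -0, 79.91, -7.225], TCP at [0.277, 0.56, 0.223] pointing down, gripper open.
Joint ranges: [-170.65, 170.65], [-52.31, 119.04], [5.05, 147.46], [-71.25, 251.25], [11.57, 151.72], [-153.62, 153.62]. Speed limits (degrees/s): [147.25, 147.25, 172.46, 180, 180, 180].

INTERFACE

Orientations are given as [roll, pitch, yaw] about the fixed x, y, z axes, in that order (R = Rz(yaw) Ry(pitch) Rx(roll)).
In Python, from plant import bot, eyes, search_frame, place_of gives the robot as it stands. Calls block until the motion is done:
- bot.goto(position, orientation): joint-space move of the TCP to a pose.
- bot.move_linear(position, rotation=None, vel=0.15, stop_force=None): straight line of the TCP; rotation=None keeps the orientation; vel is the mean speed in m/s. With stop_force (N) it stops when the force on the tool has changed by that much, and returns True; else False.
- bot.set_joints(angles): joint-space move.
- bot.command_gripper(opening, squeeze=None): opening from 0.0 (shut) to 1.0 (fully open); squeeze is the grip in N (None keeps the last); returns when the fingers have stopped.
- bot.pause(seconds).
- bot.solve_ik(position, orientation): joint angles nearest the present ones, or None.
- bot.read_state(): the state.
- eyes.grab_frame(name): name is "side" or "top"; returns (picture, depth): 480x640x3 uint8, red, green, blue; 480x640 float32, m along the optical axis (not along the pixel's ray), 0 where there is no reading.
- eyes.get_calibration(name): a dict with "K" (3x3 intrinsics, pixels), "origin" and "attitude" of the camera in the world. Camera axes: x right, y down, z forward; pixel columns grow to the right and rows downward; lengths in m; the calibration is good to about 2 mm. A picture is of the moment at which its call begins. get_calibration takes no time and is no camera call.
A pose or a line that the arm cannot do raises bot.MotionError and nothing moves.
- bot.sign_off(): hands the job in, once; it reports no verdict.
Trained networks look in the newest picture that a camera, given by its name, has taken for a name from the list of things; names that differ only in an ending like _2 or _b are one class to them, and where a whole thing is asked for, a point or a joint stands for the part that bears it (a point fixed in the world has none). Each returns a list of dicts, best first, with "conf" (0 to 1); they miss things now and then, are a little off and sometimes report something else, mostly with a low value. They report only what shows in the picture. A call takes as long as a camera call. They do not tell look-alikes from the thing itself.
- search_frame(camera, label): "centre" ([x, y, z] in m, in world coordinates, good to about 4 mm: the middle of the surface that is visible of it).
- place_of(camera, label): "centre" ([x, y, z] in m, in world coordinates, good to about 4 mm: a listed point, or the origin of a listed thing).
The state is a dict: "clock": time; "q": joint angles; "joint_velocities": joint speeds; "joint_efforts": joint torques, N m; "tool_pos": TCP position; "tcp_rot": TCP orientation; "wrist_force": force on the tool from outside, world axes, zero at the start; "moment": the same for the moment, N m; "grip_width": opening from 0.0 (shut) to 1.0 (fully open).
Only numpy, scipy, OpenCV 4.12 (cv2) and the standard library are available. Lean on these libraries where they do the work, as an engineer would, in place of code of your own. Each camera call takes 0.05 s, during which the arm holds its last target. There are 200 camera calls.

## Working session

There is one attempt and no reset: what is moved stays moved. The work goes in short steps, each a Python script; the robot and the scene stay as the last script left them, time stands still between calls to the robot, and variables do not carry over. Pictures are saved under pics/ and viewed, about 8 in all and at most 12, crops included, and the job is handed in when it is done.

```bash
ls; mkdir -p pics; python3 - <<'E'
from plant import bot, eyes, search_frame, place_of
import cv2
for n in("top","side"):
    p,d=eyes.grab_frame(n); cv2.imwrite(f"pics/a_{n}.png",p[:,:,::-1])
    c=eyes.get_calibration(n); print(n,c["origin"],c["attitude"],c["K"])
    for l in("lock_center","lock_handle","lock_lug","post_cap","post_foot","well","castor","sleeve","loaf","jar","scraper","bowl"):
        print(l,[( [round(float(v),4) for v in r["centre"]],round(r["conf"],2)) for r in place_of(n,l)])
print(bot.read_state())
E
```

```text
pics
top [0.49911557 0.01418052 1.16905639] [-177.91152527   -0.29408975  -91.28088358] [[496.67995153   0.         312.0594307 ]
 [  0.         496.67995153 243.63119052]
 [  0.           0.           1.        ]]
lock_center [([0.5481, 0.0843, 0.0257], 0.9), ([0.7122, -0.2998, 0.0059], 0.84)]
lock_handle [([0.489, 0.1019, 0.0294], 0.69), ([0.7234, -0.2347, 0.0112], 0.59)]
lock_lug [([0.7259, -0.2094, 0.0357], 0.76), ([0.4581, 0.1038, 0.0519], 0.56)]
post_cap [([0.6351, 0.0822, 0.0948], 0.78)]
post_foot [([0.4893, 0.1035, 0.029], 0.22)]
well []
castor [([0.6658, 0.188, 0.0134], 0.94)]
sleeve [([0.7454, 0.0903, 0.015], 0.71), ([0.5462, -0.4229, 0.0015], 0.34)]
loaf [([0.368, 0.4256, -0.0005], 0.72), ([0.6694, 0.1857, 0.0142], 0.59)]
jar [([0.5122, 0.4141, -0.0025], 0.62)]
scraper [([0.3166, -0.3636, -0.0017], 0.77)]
bowl [([0.5479, -0.4211, 0.0014], 0.94)]
side [ 0.11799968 -0.69531631  0.70466228] [-128.42025663   -0.8807657   -30.22807236] [[471.38669139   0.         317.71826962]
 [  0.         471.38669139 239.96568057]
 [  0.           0.           1.        ]]
lock_center [([0.
[... 596 characters left out ...]
 0.96), ([0.511, 0.4163, 0.0037], 0.42)]
{'clock': 1.3, 'q': array([ 5.64290847e+01,  1.26283215e+01,  8.74649754e+01, -1.31753024e-03,
        7.99087894e+01, -7.22361387e+00]), 'joint_velocities': array([-0.01017096, -0.06244034, -0.01405149,  0.0166471 , -0.01603465,
        0.00810418]), 'joint_efforts': array([ 2.62550412e-05, -4.94569123e+01, -3.87698865e+01,  7.00490107e-02,
        4.68269829e-02,  6.85631392e-07]), 'tool_pos': array([0.27736525, 0.56005621, 0.2225066 ]), 'tcp_rot': array([-65.35212649,  89.99754337, -91.69919704]), 'wrist_force': array([-0.42305259,  0.25567393, -0.38494316]), 'moment': array([-0.00124892, -0.00677669, -0.06952453]), 'grip_width': 0.998948698062826}
```

```bash
python3 - <<'E'
import cv2
p=cv2.imread("pics/a_top.png");c=p[110:330,170:460]; cv2.imwrite("pics/crop.png",cv2.resize(c,None,fx=2.7,fy=2.7,interpolation=cv2.INTER_CUBIC))
E
```

```text
(no output)
```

View pics/a_top.png

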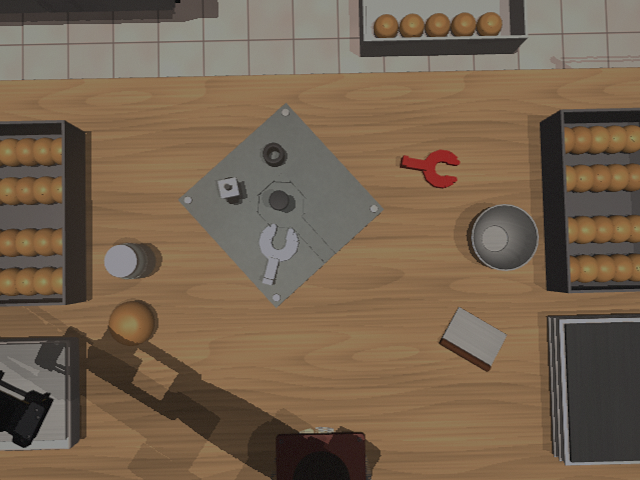

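View pics/crop.png

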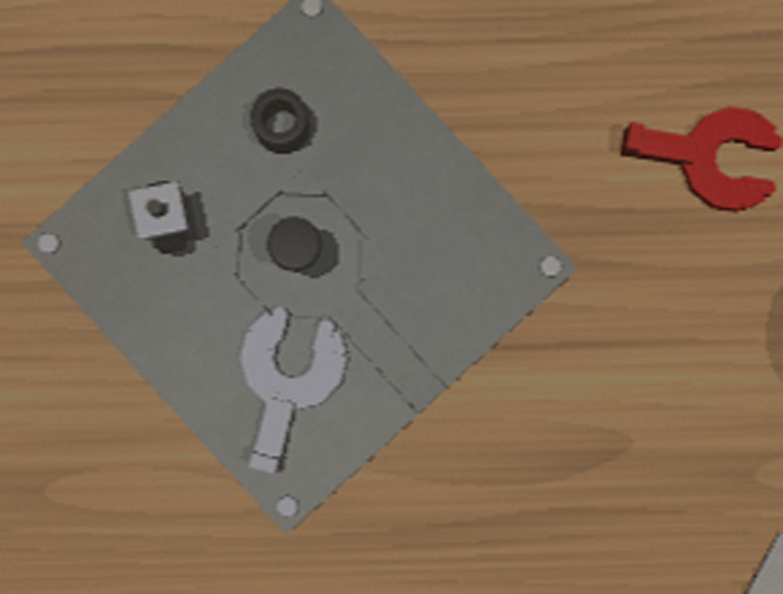

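The top view shows the steel C (bore at about px 278,243, handle pointing down and to the left), the post cap (279,201) and the slot running to the lower right (about px 303,222 to 330,257). The red look-alike is at (440,168). Next I refine the poses from depth.

```bash
cat > h.py <<'E'
import numpy as np
from plant import bot, eyes, search_frame, place_of
from scipy.spatial.transform import Rotation as R
from scipy.optimize import minimize
def cam(n):
    c=eyes.get_calibration(n); return np.array(c["K"]),np.array(c["origin"]),R.from_euler("xyz",c["attitude"],degrees=True).as_matrix()
def ray(n,u,v,z):
    K,o,A=cam(n); d=A@np.linalg.solve(K,[u,v,1.]); return o+d*(z-o[2])/d[2]
def cloud(n,d):
    K,o,A=cam(n); v,u=np.mgrid[:480,:640]
    r=np.stack([u,v,np.ones_like(u)],-1)@np.linalg.inv(K).T*d[...,None]
    P=r@A.T+o; P[d==0]=np.nan; return P
def fit_lock(P,guess,zlo=.0235,zhi=.06,cx=None):
    """fit C outline to points near guess (x,y,yaw deg)"""
    m=(np.hypot(P[...,0]-guess[0],P[...,1]-guess[1])<.14)&(P[...,2]>.005)
    Q=P[m]; on=(Q[:,2]>zlo)&(Q[:,2]<zhi)
    if cx is not None:
        k=np.hypot(Q[:,0]-cx[0],Q[:,1]-cx[1])>.03; Q,on=Q[k],on[k]
    def cost(s):
        a=np.radians(s[2]); dx,dy=Q[:,0]-s[0],Q[:,1]-s[1]
        x,y=dx*np.cos(a)+dy*np.sin(a),-dx*np.sin(a)+dy*np.cos(a); r=np.hypot(x,y)
        sd=np.maximum.reduce([r-.0445,.017-r,np.where(x>0,.014-abs(y),-1)])
        h=np.maximum.reduce([abs(y)-.011,-.098-x,x+.04]); sd=np.minimum(sd,h)
        p=1/(1+np.exp(np.clip(sd/.001,-30,30))); return np.mean((p-on)**2)
    best=min((minimize(cost,np.array(guess)+[0,0,k],method="Nelder-Mead",options=dict(initial_simplex=np.array(guess)+[0,0,k]+np.array([[0,0,0],[.006,0,0],[0,.006,0],[0,0,6]]))) for k in(-6,0,6)),key=lambda r:r.fun)
    return best.x,best.fun,on.sum()
def tool(x,y,z,yaw,flip=0):
    """down-pointing, jaw axis along lock's y at lock yaw (deg)"""
    a=np.radians(yaw+180*flip); yj=[-np.sin(a),np.cos(a),0]; xx=[0,0,-1]
    M=np.array([xx,yj,np.cross(xx,yj)]).T
    return [x,y,z],R.from_matrix(M).as_euler("xyz",degrees=True)
E
python3 - <<'E'
from h import *
p,d=eyes.grab_frame("top"); P=cloud("top",d)
m=(P[...,2]>.085)&(np.hypot(P[...,0]-.634,P[...,1]-.08)<.04); Q=P[m]
print("cap",Q.mean(0),Q.min(0),Q.max(0))
print("platez",np.median(P[255:265,285:290,2]))
print(fit_lock(P,(.548,.086,-13)))
f=lambda u,v:ray("top",170+u/2.7,110+v/2.7,.016)[:2]
for a,b in(((360,287),(448,385)),((345,332),(415,410))):
    a,b=f(*a),f(*b);e=b-a;print("slot edge",a,b,np.degrees(np.arctan2(-e[1],-e[0])))
mid=f(431.5,397.5);c=Q.mean(0)[:2]-mid;print("slotmid yaw",mid,np.degrees(np.arctan2(c[1],c[0])))
# base plate corner screws
for u,v in((312,7),(48,243),(550,266),(287,506)): print("screw",f(u,v))
ps,ds=eyes.grab_frame("side");S=cloud("side",ds)
print("side",fit_lock(S,(.548,.086,-13)))
m=(S[...,2]>.0955)&(np.hypot(S[...,0]-.634,S[...,1]-.08)<.04);Q=S[m];print("cap side",Q.mean(0),Q.min(0),Q.max(0))
for fl in(0,1):
  for yw,x,y in((-13,.478,.103),(43,.58,.03)): print(fl,bot.solve_ik(*tool(x,y,.03,yw,fl)))
E
```

```text
cap [0.63434709 0.07741338 0.09752084] [0.61300539 0.05568115 0.09027729] [0.65630208 0.09942083 0.10303986]
platez 0.02121825607991623
(array([  0.54614843,   0.08437757, -15.83774964]), np.float64(0.008841249408753544), np.int64(1121))
slot edge [0.60512202 0.02620619] [ 0.51897488 -0.04761959] 40.59568762115492
slot edge [0.56656707 0.03995994] [ 0.49812831 -0.01874243] 40.62087233784516
slotmid yaw [ 0.5085474  -0.03317519] 41.31820539507274
screw [0.84981506 0.06258761]
screw [0.64903065 0.29425846]
screw [ 0.61970443 -0.13814142]
screw [0.41841341 0.09281094]
side (array([  0.5470455 ,   0.08621645, -14.82936922]), np.float64(0.06254523359007477), np.int64(1126))
cap side [0.63363067 0.07659302 0.09904727] [0.6131852  0.05673569 0.09556115] [0.6561424  0.09808251 0.1022306 ]
0 [ 2.91005198e+00  7.69209268e+00  1.15853832e+02 -2.54444375e-14
  5.64540748e+01 -7.40899480e+01]
0 [-4.81713217e+00  1.89294109e+01  1.02171178e+02 -2.54444375e-14
  5.88994107e+01 -1.37817132e+02]
1 [ 2.91005198e+00  7.69209268e+00  1.15853832e+02 -2.54444375e-14
  5.64540748e+01  1.05910052e+02]
1 [-4.81713217e+00  1.89294109e+01  1.02171178e+02 -2.54444375e-14
  5.88994107e+01  4.21828678e+01]<sys>:0: UserWarning: Gimbal lock detected. Setting third angle to zero since it is not possible to uniquely determine all angles.
```

```bash
python3 - <<'E' 2>/dev/null
from h import *
yaw=-15.3; a=np.radians(yaw); c=np.array([.5466,.0853]); g=c-.072*np.array([np.cos(a),np.sin(a)])
bot.goto(*tool(*g,.2,yaw,1))
bot.command_gripper(.6,10)
bot.move_linear(tool(*g,.05,yaw,1)[0],vel=.2)
print(bot.move_linear(tool(*g,.022,yaw,1)[0],vel=.06,stop_force=12))
bot.command_gripper(0,12)
s=bot.read_state();print(s["clock"],s["tool_pos"],s["wrist_force"],s["grip_width"])
p,d=eyes.grab_frame("side");P=cloud("side",d)
import cv2;cv2.imwrite("pics/b.png",p[:,:,::-1])
print(fit_lock(P,(.5466,.0853,-15)))
E
```

```text
False
6.225 [0.47727123 0.10438898 0.0221685 ] [0.50272723 0.43876154 1.73227386] 0.2545634229725784
(array([  0.5521208 ,   0.08590483, -15.88143749]), np.float64(0.03977904415497596), np.int64(785))
```

View pics/b.png

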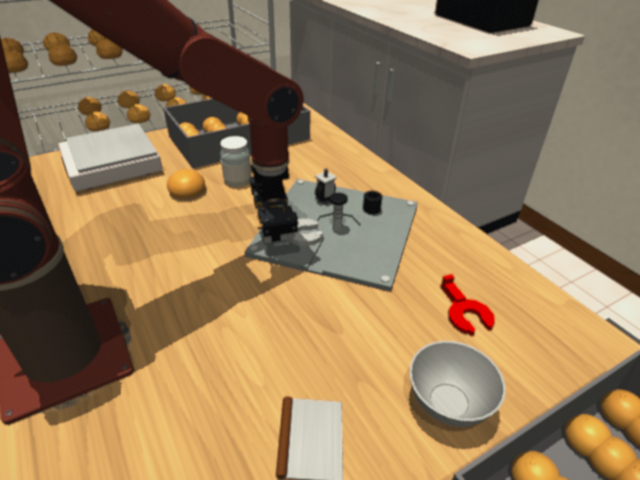

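The side view shows the gripper pinching the handle (px 285,225), with a width of 22.1 mm, which matches the bar. Next I align the C with the post by turning it about its bore, then check.

```bash
cat >> h.py <<'E'
POST=np.array([.634,.077])
def lockto(c,yaw,z=.022,vel=.04,sf=30,s=.072):
    a=np.radians(yaw); g=np.array(c)-s*np.array([np.cos(a),np.sin(a)])
    p,r=tool(*g,z,yaw,1); return bot.move_linear(p,r,vel=vel,stop_force=sf)
E
python3 - <<'E' 2>/dev/null
from h import *
import cv2
c=np.array([.5466,.0853])
for y in(-10,-5.4): print(lockto(c,y))
s=bot.read_state();print(s["clock"],s["tool_pos"],s["wrist_force"],s["grip_width"])
for n in("top","side"):
    p,d=eyes.grab_frame(n);P=cloud(n,d)
    print(n,[r for r in place_of(n,"lock_center")][:2])
    cv2.imwrite(f"pics/c_{n}.png",p[:,:,::-1])
    if n=="top": print(fit_lock(P,(.5466,.0853,-5.4)))
a=cv2.resize(cv2.imread("pics/c_top.png")[150:300,200:350],(400,400),interpolation=2)
b=cv2.resize(cv2.imread("pics/c_side.png")[170:290,250:370],(400,400),interpolation=2)
cv2.imwrite("pics/c.png",cv2.hconcat([a,b]))
E
```

```text
False
False
6.8833 [0.47513488 0.09212696 0.02217041] [-0.27690437 -0.08207501  2.08917297] 0.252070215371715
top [{'centre': [0.5509, 0.0839, 0.0233], 'conf': 0.85}, {'centre': [0.7479, 0.0922, 0.0145], 'conf': 0.74}]
(array([ 0.55371674,  0.08408336, -6.33481966]), np.float64(0.0557560546674163), np.int64(597))
side [{'centre': [0.7102, -0.2978, 0.0081], 'conf': 0.57}, {'centre': [0.6335, 0.0768, 0.0077], 'conf': 0.37}]
```

View pics/c.png

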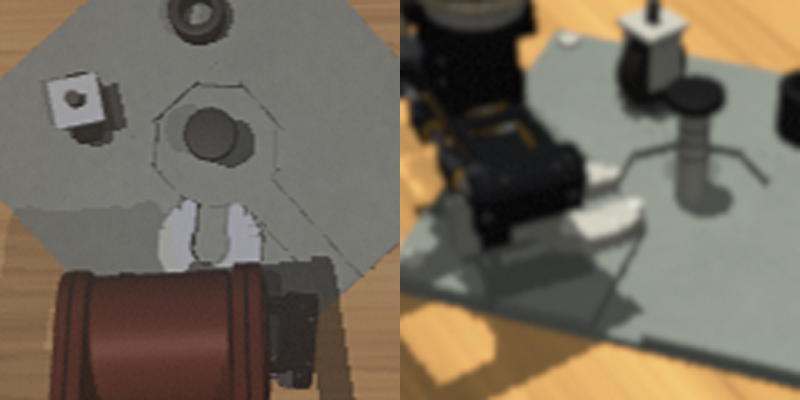

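```bash
sed -i 's/&(P\[...,2\]>.005)/\&(P[...,2]>.005)\&(P[...,2]<.06)/' h.py
python3 - <<'E' 2>/dev/null
from h import *
p,d=eyes.grab_frame("top");P=cloud("top",d)
r=fit_lock(P,(.5466,.0853,-5.4));print(r)
s=bot.read_state();c=r[0][:2];g=s["tool_pos"][:2]
a=np.radians(-5.4);e=c-g;print("along",e@[np.cos(a),np.sin(a)],"lat",e@[-np.sin(a),np.cos(a)])
m=(P[...,2]>.085)&(np.hypot(P[...,0]-.634,P[...,1]-.08)<.03); Q=P[m];print("cap",Q.mean(0),(Q.min(0)+Q.max(0))/2)
E
```

```text
(array([ 0.5463585 ,  0.08413759, -5.14814221]), np.float64(0.009304895481286301), np.int64(591))
along 0.07169859337776693 lat -0.0012442904336141733
cap [0.63441328 0.07734257 0.09738039] [0.63462116 0.07756059 0.09551581]
```

```bash
python3 - <<'E' 2>/dev/null
from h import *
import cv2
T=np.array([.634,.0783]); c0=np.array([.5464,.0853])
e=T-c0; yaw=np.degrees(np.arctan2(e[1],e[0])); u=e/np.hypot(*e)
for dist in(.07,.045,.02,.0):
    st=lockto(T-u*dist,yaw,sf=20,vel=.04); s=bot.read_state()
    print(dist,st,s["clock"],s["tool_pos"],s["wrist_force"],s["moment"],s["grip_width"])
    if st: break
for n in("top","side"):
    p,d=eyes.grab_frame(n); cv2.imwrite(f"pics/d_{n}.png",p[:,:,::-1])
a=cv2.resize(cv2.imread("pics/d_top.png")[150:300,200:350],(400,400),interpolation=2)
b=cv2.resize(cv2.imread("pics/d_side.png")[170:290,250:370],(400,400),interpolation=2)
cv2.imwrite("pics/d.png",cv2.hconcat([a,b]))
E
```

```text
0.07 False 7.725 [0.49156326 0.08970565 0.02170461] [-3.45374054  0.18709892  3.88422684] [0.06102939 0.78361349 0.03654671] 0.25756657804835725
0.045 False 8.5 [0.51655752 0.08766073 0.02169948] [-2.7446021   0.21840331  4.27065109] [-0.02216113  0.9430463   0.00873128] 0.25335225837238334
0.02 False 9.275 [0.54235667 0.0855813  0.02172951] [-0.9593943   0.59790832 -0.61359476] [0.01371438 0.42017389 0.00730948] 0.2519410523598045
0.0 False 9.925 [0.56332124 0.08396677 0.02258512] [-1.99211044  0.57712061  3.96572387] [-0.06567852  0.5480012   0.05176911] 0.24971013441843568
```

View pics/d.png

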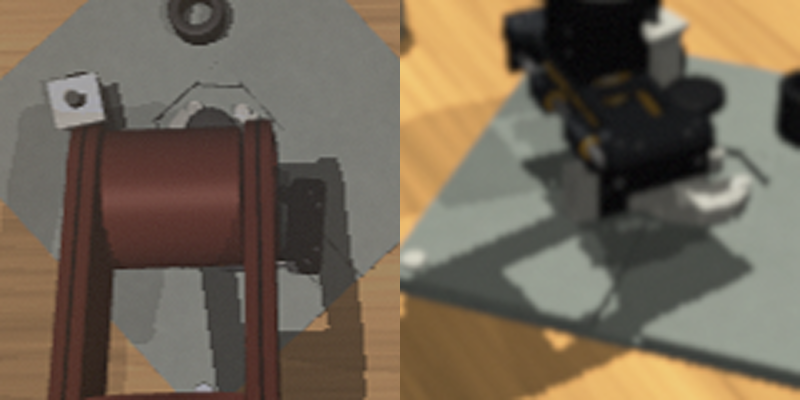

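The C is on the post: its tips show past the cap on both sides and forces are low. Now I turn it about the post axis to the slot heading, about 41°.

```bash
python3 - <<'E' 2>/dev/null
from h import *
import cv2
T=np.array([.634,.0783])
for y in(3,11,19,27,34,41):
    st=lockto(T,y,sf=25,vel=.05); s=bot.read_state()
    print(y,st,s["clock"],s["tool_pos"],s["wrist_force"],s["grip_width"])
    if st: break
else:
    bot.command_gripper(.5,12); bot.pause(.5)
    print(bot.read_state()["wrist_force"])
for n in("top","side"):
    p,d=eyes.grab_frame(n); cv2.imwrite(f"pics/e_{n}.png",p[:,:,::-1])
    for l in("lock_lug","lock_handle","lock_center"):print(n,l,[(r["centre"],r["conf"]) for r in place_of(n,l)])
a=cv2.resize(cv2.imread("pics/e_top.png")[150:300,200:350],(400,400),interpolation=2)
b=cv2.resize(cv2.imread("pics/e_side.png")[170:290,250:370],(400,400),interpolation=2)
cv2.imwrite("pics/e.png",cv2.hconcat([a,b]))
E
```

```text
3 False 10.3667 [0.56321031 0.07466855 0.02251971] [1.93131013 1.48472247 2.3680746 ] 0.2524376554708834
11 False 10.7167 [0.56407819 0.06480514 0.02254474] [0.83996168 1.9044476  5.72582504] 0.25277030350374297
19 False 11.0667 [0.56645818 0.05510058 0.02246612] [1.08133228 2.73930009 5.97978115] 0.2528922628522382
27 False 11.4167 [0.57020223 0.04586782 0.02241255] [0.10537639 3.33638652 6.82479169] 0.2521319722766705
34 False 11.7417 [0.57459533 0.03788868 0.02207662] [1.83753359 1.16111078 3.31931   ] 0.2521354290600314
41 False 12.0667 [0.57855199 0.03103921 0.02088892] [ 1.70449376 -1.27275349 -1.70801786] 0.25500960965874714
[0.65186377 0.08416566 0.06041875]
top lock_lug [([0.7269, -0.2096, 0.0346], 0.57)]
top lock_handle [([0.721, -0.2375, 0.0126], 0.85), ([0.6657, 0.1856, 0.0148], 0.6)]
top lock_center [([0.7149, -0.2997, 0.0063], 0.76)]
side lock_lug [([0.7265, -0.2114, 0.0392], 0.85), ([0.5628, 0.0181, 0.0448], 0.56)]
side lock_handle [([0.581, 0.035, 0.0214], 0.97), ([0.7265, -0.2349, 0.0101], 0.78)]
side lock_center [([0.7098, -0.3008, 0.0083], 0.82), ([0.6313, 0.0768, 0.015], 0.7)]
```

View pics/e.png

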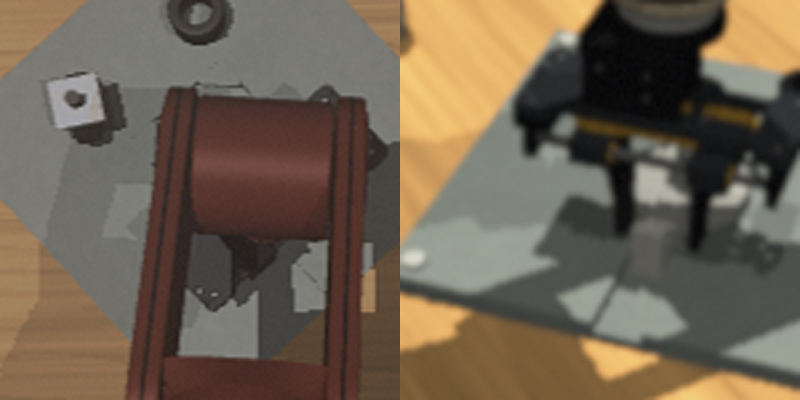

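The side view shows the handle lying in the slot between the open fingers, with the lug at z≈45 mm (44 mm is home). I withdraw upwards and verify.

```bash
python3 - <<'E' 2>/dev/null
from h import *
import cv2
s=bot.read_state(); x,y,z=s["tool_pos"]
bot.move_linear([x,y,.2],vel=.12); 
bot.goto(*tool(.40,-.12,.25,20,1)); bot.pause(.3); print(bot.read_state()["clock"])
for n in("top","side"):
    p,d=eyes.grab_frame(n); cv2.imwrite(f"pics/f_{n}.png",p[:,:,::-1]); P=cloud(n,d)
    for l in("lock_lug","lock_handle","lock_center","castor","sleeve"):print(n,l,[(r["centre"],round(r["conf"],2)) for r in place_of(n,l)])
    for lab,sd,h in(("lugtop",.092,0),("handletop",.066,0),("plate L",.03,.03),("plateR",.03,-.03),("rimL",-.01,.032),("rimR",-.01,-.032)):
        a=np.radians(41.);q=POST+[0,.001]-sd*np.array([np.cos(a),np.sin(a)])+h*np.array([-np.sin(a),np.cos(a)])
        k=np.hypot(P[...,0]-q[0],P[...,1]-q[1])<.006; print(lab,k.sum(),np.nanmedian(P[k][:,2]).round(4))
    k=(np.hypot(P[...,0]-.56,P[...,1]-.12)<.015);print("baseplate",np.nanmedian(P[k][:,2]))
a=cv2.resize(cv2.imread("pics/f_top.png")[150:300,200:350],(400,400),interpolation=2)
b=cv2.resize(cv2.imread("pics/f_side.png")[150:290,250:390],(400,400),interpolation=2)
cv2.imwrite("pics/f.png",cv2.hconcat([a,b]))
E
```

```text
16.55
top lock_lug [([0.5631, 0.0128, 0.0424], 0.97)]
top lock_handle [([0.7218, -0.2347, 0.0128], 0.92), ([0.5869, 0.0319, 0.0202], 0.72), ([0.369, 0.4289, -0.0022], 0.72)]
top lock_center [([0.7108, -0.3003, 0.0063], 0.57), ([0.6303, 0.0758, 0.0158], 0.56)]
top castor [([0.6661, 0.1838, 0.013], 0.68)]
top sleeve [([0.7437, 0.0918, 0.0153], 0.65)]
lugtop 20 0.0414
handletop 22 0.0293
plate L 22 0.0208
plateR 21 0.0218
rimL 20 0.0207
rimR 19 0.021
baseplate 0.015171024512889542
side lock_lug [([0.5624, 0.017, 0.0416], 0.83), ([0.7287, -0.2087, 0.0404], 0.67)]
side lock_handle [([0.5798, 0.0375, 0.0188], 0.96), ([0.7229, -0.2364, 0.0126], 0.84)]
side lock_center [([0.6337, 0.0749, 0.018], 0.96), ([0.714, -0.3002, 0.0073], 0.9)]
side castor [([0.6356, 0.0769, 0.0154], 0.46), ([0.6689, 0.1888, 0.0124], 0.37)]
side sleeve [([0.7499, 0.0924, 0.0164], 0.59), ([0.5416, -0.4188, 0.0009], 0.15)]
lugtop 14 0.0453
handletop 12 0.0318
plate L 19 0.0221
plateR 24 0.02
rimL 9 0.0234
rimR 12 0.0235
baseplate 0.017468517678909445
```

View pics/f.png

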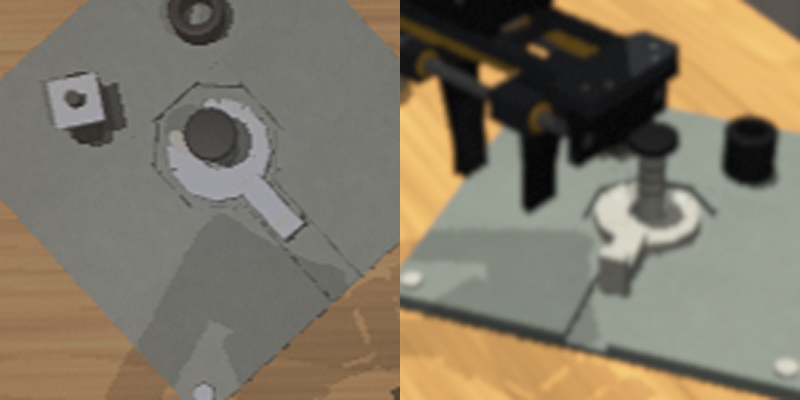

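The C lies flat in the well with its handle in the slot. Its top faces are at about 21–22 mm all round (22 mm is home), and the castor and sleeve have not moved.

```bash
python3 -c "
from plant import bot
print(bot.read_state()['wrist_force']); bot.sign_off()"
```

```text
[0.45770927 0.57748716 0.27507071]
the job is handed in; nothing more can be done
```

The lock plate is on the post and lies flat and fully home in the well, with its handle in the slot. The job is handed in.

I pinched the handle and lined the gap up with the post. Then I slid the plate on through its gap and turned it about 46° about the post until it was over the slot. I let go there, and the handle lay in the slot. Wrist force stayed under about 8 N at each check, and the robot's clock read about 17 s of the 72 s allowed at the last reading, shortly before hand-in.

Last checks, with the arm clear:
- **Plate:** its top faces read 20–23.5 mm above the bench, where 22 mm is home.
- **Handle:** its top reads 29–32 mm, where 30 mm is home.
- **Lug:** its top reads 41–45 mm, where 44 mm is home.
- **Bystanders:** the castor and sleeve have not moved. I did not measure the others again, but the arm did not go near them at their level.

The two cameras disagreed by up to about 4 mm. The detectors also reported the red look-alike and a few false hits, which I ignored. No check failed.

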